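# Open the push-and-turn solvent bottle in the book conservation lab

### The job

The amber solvent bottle clamped in its round stand has a steel measuring cup parked upside down over its red push-and-turn safety cap. Lift the cup off and set it down gently, still mouth down, flat on the floor of the grey-blue tray; then press the safety cap down, twist it anticlockwise while it is pressed until it comes free, and lift it off the bottle. Finish while still holding the cap level in the gripper, some 10 cm above the bottle's mouth and clear of it, and leave all the other things on the bench where they are.

Things in the scene. Friction and masses are not known exactly. Their poses are not given: they have to be found in the camera images.
- stand: Amber solvent bottle (68 mm diameter, shoulder 94 to 110 mm above the bench, 28 mm neck above it) clamped by a steel collar in a weighted grey round stand (120 mm diameter); the whole does not move. Origin on the bottle's axis at bench height, z up. A black thumbscrew sticks out of the collar along +y to 63 mm from the axis, 39 mm above the bench.
- mouth (a point): Centre of the bottle's mouth (top of the neck), on the bottle's axis, 144.5 mm above the bench. Under the cap a white sprung sealing disc stands in the mouth.
- cap: Red ribbed push-and-turn safety cap, round, 45 mm diameter, 28 mm tall, 25 g, hidden under the cup at the start; on the bottle's axis. Origin at the centre of its lower rim (126 mm above the bench when locked), z up, x parallel to the stand's x when locked. A spring lifts it (5 N locked, 9 N pressed): grip firmly (30 to 50 N) and press with 12 to 25 N.
- cap_top (a point): Centre of the cap's flat top, 154 mm above the bench when locked. The cap must go down 3 mm or more (hard stop at 5.5 mm) to clear the locking teeth, then, kept pressed, turn 36 to 84 degrees anticlockwise seen from above (60 is best, one grasp is enough); there it comes straight up. Unpressed, or clockwise, it is blocked.
- cup: Stainless steel measuring cup, round, 40 mm tall, 45 g, upside down over the cap with about 2 mm side play: closed end up, 53 mm diameter there, 57 mm near the mouth, 60 mm at the lip. Origin at the centre of its mouth (117 mm above the bench at the start; closed top at 157 mm), z up through its closed end. Lift it 45 mm straight up to clear the cap. Grip 10 to 20 N.
- tray: Grey-blue rectangular tray, 160 mm (its x) by 240 mm (its y), 20 mm tall, walls and floor 4 mm thick; it does not move. Origin at the centre of its underside. The bone folder and the eraser lie in its +y part (y above 45 mm); the rest, about its point x 0, y -45 mm, is free for the cup.
- folder: Cream bone folder, 115 x 20 x 5 mm, lying in the tray. Bystander.
- eraser: White eraser with blue sleeve, 54 x 19 x 14 mm, lying in the tray. Bystander.
- brush: Wide dusting brush with wooden handle, brass ferrule and dark bristles, 190 mm long, 28 mm high, lying on the bench on the robot's side of the stand. Origin near its middle. Bystander.
- stock: Small amber bottle with a black cap, 48 mm diameter, 95 mm tall, standing beside and beyond the stand. Origin under its centre. Bystander.
- swabs: Glass jar of cotton swabs, 56 mm diameter, 110 mm tall with the swabs, standing beyond the middle of the bench. Bystander.
- tape: Roll of paper tape, 90 mm diameter, 19 mm tall, lying flat at the far right. Bystander.
Not all that is in view belongs to the job. There is more than one size of the stand; the job needs the smaller. Several things have the shape of the cup; the one meant has the colours described above.

How it is judged:
By the outcome, as a careful person would: the job done as asked, in the order asked, and still so for the second after the job is handed in, while the arm keeps its last pose, push and grip.
It also fails if it takes over 59 s, if anything falls off the work surface, if the arm or the gripper's body presses on something with over 40 N, if the wrist force passes 120 N, or if a joint passes its speed limit or range.

### The arm

A 6-joint arm with a two-finger parallel gripper is mounted at the origin on the work surface. World frame = base frame: x ahead of the robot, y to its left, z up, the work surface at z = 0. Lengths are in mm, angles in degrees, forces in N, time in s.
With the tool pointing down it reaches from about 300 to 850 mm from the base axis. Payload 4.2 kg.
Tool frame: the origin (TCP) lies on the centre line of the jaws, within the pads' length; the fingertips stand 14 mm ahead of it and the grasp point (between the pads) lies 5 mm behind it; z points along the fingers, y is the direction in which the jaws open and shut (so a half turn about z gives the same grasp; the last joint's range is limited). The gripper opens to 91 mm and grips with 3 to 60 N. Pads are 32 mm wide; open, the fingers measure 118 mm over their backs; the gripper's body (76 mm by 178 mm) begins 60 mm behind the grasp point.
Start: joints at [63.999, 18.312, 89.639, -0, 72.044, -1.146], TCP at [241.689, 521.755, 227.976] pointing down, gripper open.
Joint ranges: [-177.97, 177.97], [-48.28, 115.42], [12.27, 149.76], [-77.06, 257.06], [2.81, 150.46], [-146.56, 146.56]. Speed limits (degrees/s): [147.25, 147.25, 180, 180, 180, 180].

### API

Orientations are given as [roll, pitch, yaw] about the fixed x, y, z axes, in that order (R = Rz(yaw) Ry(pitch) Rx(roll)).
In Python, from workcell import env gives the robot as it stands.
- The arm moves only by the tool play_rows, never from a script. Its argument "increments" is a list of rows, each a list of 5 numbers: the shift along the world's x, y, z in mm, then the turn about the world's z in degrees, then the closure, from 0 (fully open) to 1 (shut). In form: [[x, y, z, yaw, fingers], ...]. A call has 1 to 20 rows; each row shifts and turns the commanded pose from where the row before left it; what a row does not reach is not made up. A row lasts 1/8 s, in which the tool goes at most 62.5 mm and 10.7 degrees, less where a joint would pass 70% of its speed; a pose out of reach is approached as far as the arm can. A call is refused whole if a number of a shift passes 62.5 or a number of a turn 10.7, either way. A call with a gripper value outside its range is refused whole. The fingers move at their own pace and stop on an object; "newtons" is the grip in N (left out, the last holds). Time passes only in rows, so rows that do not move let the fingers close. It gives the time, the measured TCP pose, the force and the opening at its end, in the units of the state.
- env.state(): the state, without advancing time (a new reading comes with each control period).
- env.grab_frame(name): name is "scene" or "side" or "wrist"; returns the picture (384x512x3 uint8, red, green, blue); there is no depth.
- env.calibration(name): a dict with "fx", "fy", "cx", "cy" (pixels), "dist_coeffs" ([k1, k2, p1, p2, k3] as OpenCV has them; the pictures are not rectified), "R" (3x3) and "t" (3): a world point X has camera coordinates R X + t; the wrist camera has in their place "hand_eye" (4x4, takes a point from camera to tool coordinates, whose origin is the TCP and whose axes are the flange's). Camera axes: x right, y down, z forward; pixel columns grow to the right and rows downward; lengths in mm; the calibration is good to about 2 mm. A picture is of the moment at which its call begins: read the wrist's pose just before it. calibration takes no time and is no camera call.
- env.job_done(): hands the job in, once; it reports no verdict.
The state is a dict: "time_s": time; "qpos": joint angles; "qvel": joint speeds; "effort": joint torques, N m; "ee_pos": TCP position; "ee_rot": TCP orientation; "force": force on the tool from outside, world axes, zero at the start; "torque": the same for the moment, N m; "gripper_width": finger opening in mm.
Only numpy, scipy, OpenCV 4.12 (cv2) and the standard library are available. Lean on these libraries where they do the work, as an engineer would, in place of code of your own. Each camera call takes 0.05 s, during which the arm holds its last target.

## Working session

There is one attempt and no reset: what is moved stays moved. The work goes in short steps, Python scripts to look and compute and a tool call to move; the robot and the scene stay as the last step left them, time stands still between calls to the robot, and variables do not carry over. Pictures are saved under pics/ and viewed, and the job is handed in when it is done.

Besides the shell and the picture viewer there is one more tool, called after "Call:" as a command line: name --pt "numbers of a row" for each row, then --argument value for the rest. play_rows: Moves the arm, as the interface text tells. Its arguments: {"type":"object","properties":{"increments":{"type":"array"},"newtons":{"type":"number"}},"required":["increments"]}

```bash
ls; mkdir -p pics
python3 - <<'E'
from workcell import env
import cv2
print(env.state())
for n in ("scene","side","wrist"):
    f=env.grab_frame(n); cv2.imwrite(f"pics/{n}0.png",f[:,:,::-1]); print(n,env.calibration(n))
E
```

```text
pics
{'time_s': 0.0, 'qpos': array([ 6.40003213e+01,  1.83517938e+01,  8.97075309e+01,  1.47684148e-03,
        7.20441149e+01, -1.14825418e+00]), 'qvel': array([-0.03011617, -0.13087515,  0.1428993 ,  0.01616407, -0.09087403,
       -0.03870068]), 'effort': array([ 5.29397894e-04, -4.12441814e+01, -2.31978196e+01,  7.26772752e-02,
        4.56522102e-02, -1.47533951e-04]), 'ee_pos': array([241.45106464, 521.30686466, 227.11111543]), 'ee_rot': array([-1.79896609e+02, -3.47667818e-03,  1.55148116e+02]), 'force': array([-0.34149497, -0.43221526, -0.13438577]), 'torque': array([ 0.02315333,  0.00126112, -0.01569119]), 'gripper_width': 91.45977764455219}
scene {'fx': 404.3145945007831, 'fy': 404.3145945007831, 'cx': 253.06066969157587, 'cy': 189.56395087247247, 'dist_coeffs': array([-0.12926066,  0.        ,  0.        ,  0.        ,  0.        ]), 'R': array([[-0.74290674,  0.66936071, -0.00676919],
       [ 0.41030661,  0.44735247, -0.794685  ],
       [-0.5289027 , -0.59315428, -0.60698429]]), 't': array([ 445.15196334,  -93.90722513, 1432.06862899])}
side {'fx': 406.01775994617964, '
[... 222 characters left out ...]
  [-0.21072151,  0.72209214, -0.6589229 ],
       [ 0.179214  , -0.63409735, -0.75219871]]), 't': array([493.00746223, 222.7748724 , 970.17622109])}
wrist {'fx': 272.29829488227807, 'fy': 272.29829488227807, 'cx': 254.8856683412989, 'cy': 184.7912973246162, 'dist_coeffs': array([-0.04616315,  0.        ,  0.        ,  0.        ,  0.        ]), 'hand_eye': array([[-3.09028490e-04, -9.65360230e-01, -2.60920544e-01,
         7.33365937e+01],
       [ 9.99999636e-01, -9.06892472e-05, -8.48843030e-04,
         2.76770806e-01],
       [ 7.95776615e-04, -2.60920711e-01,  9.65359907e-01,
        -1.56914963e+02],
       [ 0.00000000e+00,  0.00000000e+00,  0.00000000e+00,
         1.00000000e+00]])}
```

View pics/scene0.png

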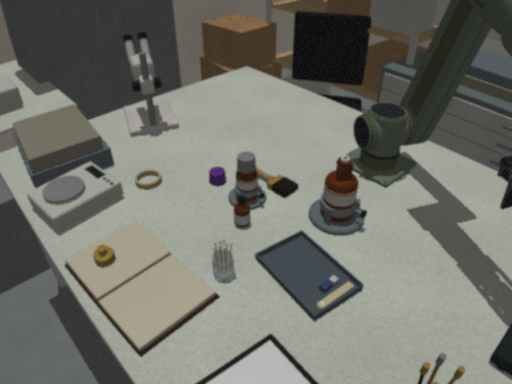

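View pics/side0.png

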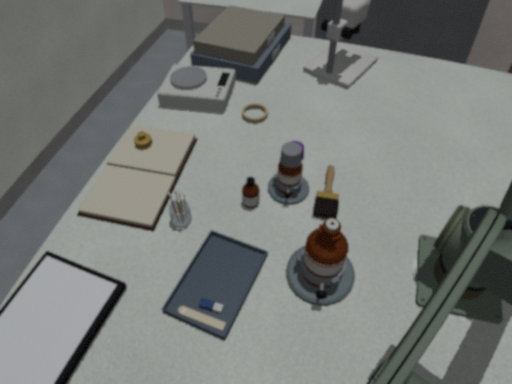

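View pics/wrist0.png

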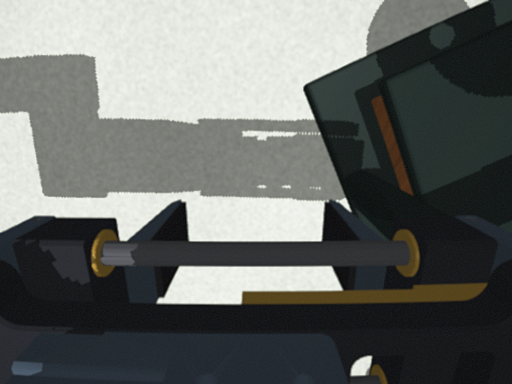

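The scene picture shows the small stand at about (247,185) with a grey cup on top, and the big stand at (340,195) with a bare bottle neck. The tray is at (308,272), the brush at (280,182) and the stock bottle at (242,214). The side picture shows the same things: small stand (289,178), large stand (322,262), tray (217,282).

Things that could be taken for the cup, by scene pixel:
- The steel-grey cup on the small stand, at (246,160).
- The purple cup on the bench, at (217,176).
- Brass weight on the notebook, at (104,255).

I choose the grey one on the small stand and will check it in close crops.

```bash
cat > h.py <<'E'
import numpy as np, cv2
from workcell import env
def K(c): return np.array([[c['fx'],0,c['cx']],[0,c['fy'],c['cy']],[0,0,1.]])
def ray(n,uv):
    c=env.calibration(n); p=cv2.undistortPoints(np.array([[uv]],float),K(c),c['dist_coeffs'])[0,0]
    R=np.array(c['R']);t=np.array(c['t']); return -R.T@t, R.T@np.array([p[0],p[1],1.])
def onz(n,uv,z):
    o,d=ray(n,uv); return o+d*(z-o[2])/d[2]
def proj(n,P):
    c=env.calibration(n); r,_=cv2.Rodrigues(np.array(c['R']))
    return cv2.projectPoints(np.atleast_2d(np.array(P,float)),r,np.array(c['t'],float),K(c),c['dist_coeffs'])[0][:,0]
def tri(uv1,uv2):
    o1,d1=ray('scene',uv1);o2,d2=ray('side',uv2)
    d1/=np.linalg.norm(d1); d2/=np.linalg.norm(d2)
    s=np.linalg.lstsq(np.c_[d1,-d2],o2-o1,rcond=None)[0]
    a=o1+s[0]*d1;b=o2+s[1]*d2
    return (a+b)/2,np.linalg.norm(a-b)
E
python3 - <<'E'
import cv2,numpy as np
a=cv2.imread('pics/scene0.png')[140:240,195:305]; b=cv2.imread('pics/side0.png')[130:230,235:345]
s=lambda i:cv2.resize(i,None,fx=3.6,fy=3.6,interpolation=cv2.INTER_CUBIC)
cv2.imwrite('pics/crop0.png',np.hstack([s(a),s(b)]))
a=cv2.imread('pics/scene0.png')[225:325,250:370]; b=cv2.imread('pics/side0.png')[225:340,155:275]
cv2.imwrite('pics/crop1.png',np.hstack([cv2.resize(a,(400,333)),cv2.resize(b,(350,333))]))
E
```

```text
(no output)
```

View pics/crop0.png

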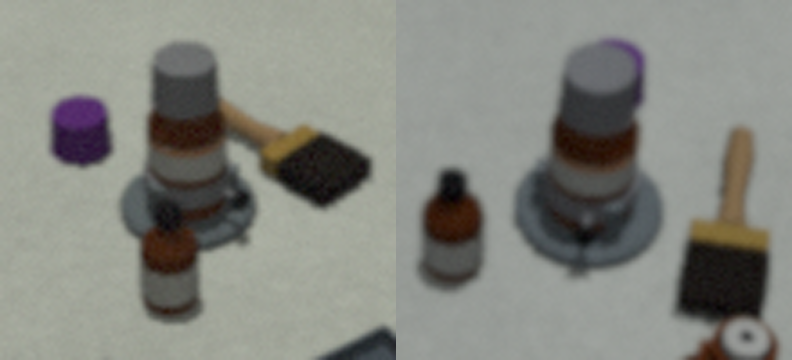

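View pics/crop1.png

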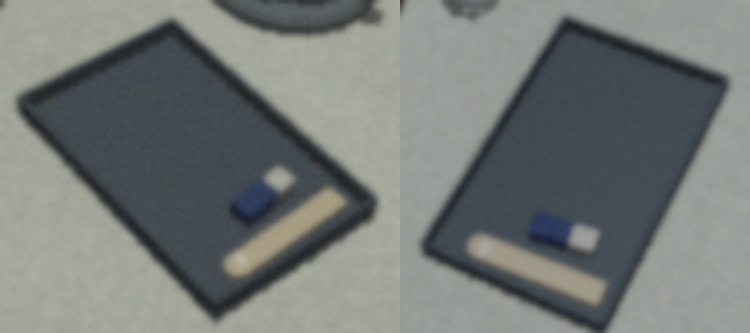

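Run:
```python
from h import *
np.set_printoptions(precision=1,suppress=True)
a=(246.1,155.8);b=(291.7,148.6)
print('cup top tri',tri(a,b),onz('scene',a,157),onz('side',b,157))
# stand base ellipse top ~z? : centre approx
for c in [(302.5,231.6),(256,255),(315.4,320.2),(362.5,286)]: print('sc',onz('scene',c,20))
s=115/333
for c in [(565-400,18),(727-400,82),(603-400,330),(424-400,248)]:
    p=(155+c[0]*120/350,225+c[1]*s); print('sd',p,onz('side',p,20))
print('purple', tri((195+80/3.6,140+108/3.6),(235+(625-396)/3.6,130+48/3.6)))
# thumbscrew tips
print('thumb', tri((195+241/3.6,140+200/3.6),(235+(585-396)/3.6,130+235/3.6)))
print('stock', tri((195+167/3.6,140+208/3.6),(235+(453-396)/3.6,130+176/3.6)))
print('bottle label thumb on z39',onz('scene',(195+241/3.6,140+200/3.6),39),onz('side',(235+(585-396)/3.6,130+235/3.6),39))
print('brush ferrule', onz('scene',(195+290/3.6,140+145/3.6),28), onz('side',(235+(738-396)/3.6,130+230/3.6),28))
```

```text
cup top tri (array([ 472.2, -169.9,  154.9]), np.float64(0.3216398968545941)) [ 474.2 -167.6  157. ] [ 471.8 -167.4  157. ]
sc [476.8  70.7  20. ]
sc [632.6  48.8  20. ]
sc [669.9 288.4  20. ]
sc [511.8 302.3  20. ]
sd (211.57142857142856, 231.21621621621622) [623.9  45.8  20. ]
sd (267.1142857142857, 253.31831831831832) [469.8  69.7  20. ]
sd (224.6, 338.963963963964) [500.3 303.   20. ]
sd (163.22857142857143, 310.64564564564563) [653.2 281.4  20. ]
purple (array([ 477. , -317.1,   36.4]), np.float64(8.82106966979433))
thumb (array([ 462.6, -111.6,   35.9]), np.float64(1.9446964113478538))
stock (array([559.9, -92.7,  91. ]), np.float64(2.5514799139541284))
bottle label thumb on z39 [ 465.8 -107.4   39. ] [ 462.3 -110.3   39. ]
brush ferrule [ 369.3 -146.2   28. ] [ 352.5 -157.1   28. ]
```

Run:
```python
from h import *
np.set_printoptions(precision=1,suppress=True)
print('big bottle top', tri((344,160),(332,224)))
```

```text
big bottle top (array([333.8,  75.4, 198.9]), np.float64(2.541576374252535))
```

Call:
play_rows --pt "0 0 30 0 0" --pt "0 0 40 0 0" --pt "6 -20 30 -2 0" --pt "12 -36 0 -5 0" --pt "15 -45 0 -6 0" --pt "15 -45 0 -6 0" --pt "15 -45 0 -6 0" --pt "15 -45 0 -6 0" --pt "15 -45 0 -6 0" --pt "15 -45 0 -6 0" --pt "15 -45 0 -6 0" --pt "15 -45 0 -6 0" --pt "15 -45 0 -6 0" --pt "15 -45 0 -6 0" --pt "15 -45 0 -6 0" --pt "15 -45 0 -6 0"

```text
time_s: 2.15
ee_pos: [439.8, -75.8, 327.9]
ee_rot: [180.0, -0.0, 75.9]
force: [0.2, 0.8, -0.1]
gripper_width: 91.4
```

Call:
play_rows --pt "11 -31 0 -2 0" --pt "11 -31 -20 -2 0" --pt "10 -30 -30 -2 0" --pt "0 0 -18 0 0" --pt "0 0 0 0 0" --pt "0 0 0 0 0"

```text
time_s: 2.9
ee_pos: [472.0, -166.2, 260.8]
ee_rot: [179.9, -0.0, 70.2]
force: [-0.3, 1.3, -0.6]
gripper_width: 91.1
```

```bash
cat >> h.py <<'E'
from scipy.spatial.transform import Rotation as Ro
def wgrab(name):
    s=env.state(); f=env.grab_frame('wrist'); cv2.imwrite(f'pics/{name}.png',f[:,:,::-1])
    R=Ro.from_euler('xyz',s['ee_rot'],degrees=True).as_matrix(); np.savez('wp.npz',R=R,p=s['ee_pos']); print(s['ee_pos'],s['ee_rot'],s['force'],s['gripper_width'],s['time_s']); return f
def wray(uv):
    z=np.load('wp.npz'); c=env.calibration('wrist'); H=np.array(c['hand_eye'])
    p=cv2.undistortPoints(np.array([[uv]],float),K(c),c['dist_coeffs'])[0,0]
    d=z['R']@H[:3,:3]@np.array([p[0],p[1],1.]); o=z['R']@H[:3,3]+z['p']; return o,d
def wonz(uv,z):
    o,d=wray(uv); return o+d*(z-o[2])/d[2]
def wproj(P):
    z=np.load('wp.npz'); c=env.calibration('wrist'); H=np.array(c['hand_eye'])
    P=np.atleast_2d(np.array(P,float)); Q=((P-z['p'])@z['R']-H[:3,3])@H[:3,:3]
    return cv2.projectPoints(Q,np.zeros(3),np.zeros(3),K(c),c['dist_coeffs'])[0][:,0]
E
python3 - <<'E'
from h import *
f=wgrab('w1')
E
```

```text
[ 472.01354379 -166.15738028  260.7541129 ] [ 1.79923685e+02 -2.13562448e-04  7.01671724e+01] [-0.31896493  1.31299402 -0.64795454] 91.0796622190955 2.9
```

View pics/w1.png

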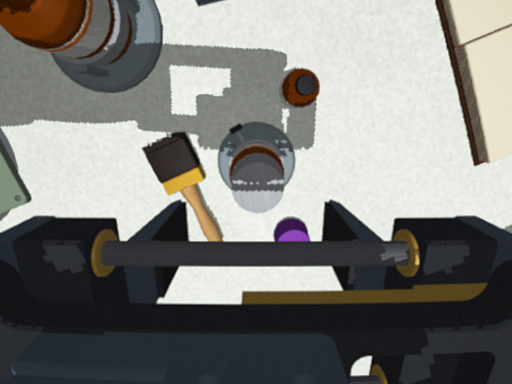

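Run:
```python
from h import *
np.set_printoptions(precision=1,suppress=True)
f=cv2.imread('pics/w1.png')
x0,y0,k=205,110,5
c=cv2.resize(f[y0:y0+115,x0:x0+110],None,fx=k,fy=k,interpolation=cv2.INTER_CUBIC)
th=np.linspace(0,2*np.pi,73)
for r,z,col in((26.5,157,(0,0,255)),(30,117,(0,255,0)),(60,6,(255,0,0))):
    P=np.c_[472.5+r*np.cos(th),-168+r*np.sin(th),np.full(73,z)]
    uv=(wproj(P)-[x0,y0]+.5)*k
    cv2.polylines(c,[uv.astype(np.int32)],True,col,1)
cv2.imwrite('pics/w1c.png',c)
```

```text
(no output)
```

View pics/w1c.png

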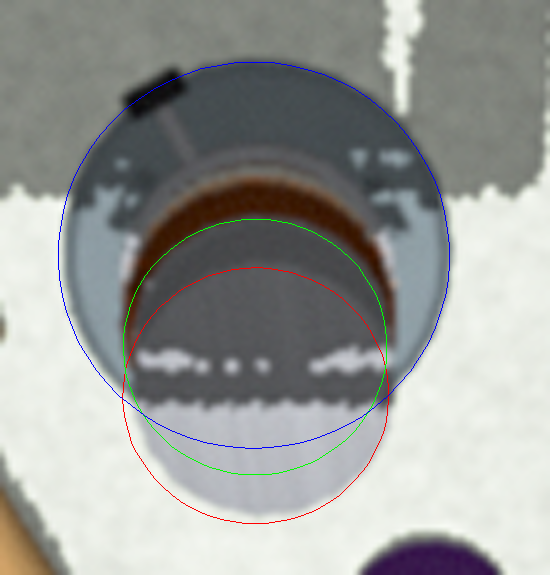

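The wrist crop shows the grey cup's top circle centred within about 1 mm of my estimate, so the cup is at about (473.4, -167.4). The choice holds: grey steel cup on the small stand, and the purple one lies on the bench. Descending.

Call:
play_rows --pt "1.3 -1.2 -20 0 0" --pt "0 0 -30 0 0" --pt "0 0 -30 0 0" --pt "0 0 -20 0 0" --pt "0 0 -12 0 0" --pt "0 0 -9 0 0" --pt "0 0 0 0 0" --pt "0 0 0 0 0" --newtons 15

```text
time_s: 3.95
ee_pos: [473.5, -167.6, 139.7]
ee_rot: [179.9, 0.0, 70.1]
force: [-0.7, -0.8, 1.0]
gripper_width: 91.2
```

Run:
```python
from h import *
f=wgrab('w2')
cv2.imwrite('pics/s2.png',env.grab_frame('side')[130:230,235:345,::-1].repeat(5,0).repeat(5,1))
```

```text
[ 473.51832519 -167.62796241  139.68815755] [1.79906146e+02 2.45603874e-03 7.01475579e+01] [-0.71419184 -0.78897408  1.02283827] 91.15811534296006 3.95
```

View pics/w2.png

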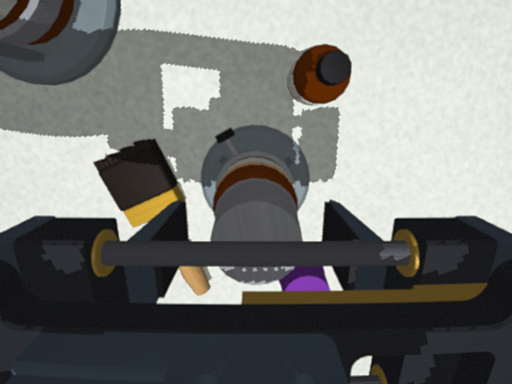

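View pics/s2.png

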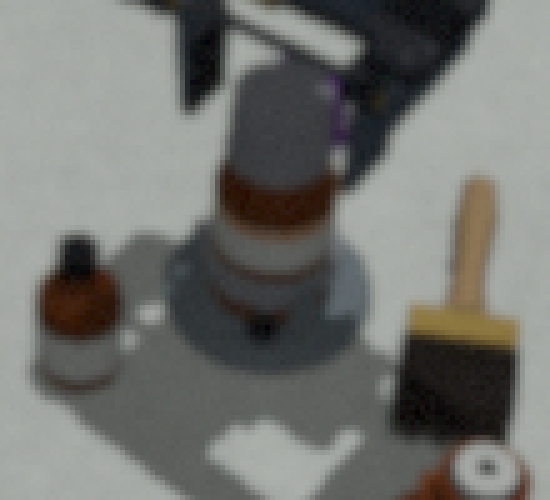

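The jaws straddle the cup (cup at column 257, jaw centre about 256). Closing.

Call:
play_rows --pt "0 0 0 0 0.3" --pt "0 0 0 0 0.5" --pt "0 0 0 0 1" --pt "0 0 0 0 1" --pt "0 0 0 0 1" --pt "0 0 0 0 1" --newtons 15

```text
time_s: 4.8
ee_pos: [473.0, -167.4, 139.0]
ee_rot: [180.0, 0.0, 70.1]
force: [-0.2, -0.3, 0.8]
gripper_width: 57.5
```

Call:
play_rows --pt "0 0 0 0 1" --pt "0 0 3 0 1" --pt "0 0 5 0 1" --pt "0 0 8 0 1" --pt "0 0 10 0 1" --pt "0 0 15 0 1" --pt "0 0 15 0 1" --pt "0 0 15 0 1" --pt "0 0 15 0 1"

```text
time_s: 5.92
ee_pos: [473.0, -167.5, 226.2]
ee_rot: [180.0, 0.0, 70.1]
force: [1.1, -0.4, -0.2]
gripper_width: 57.6
```

Run:
```python
from h import *
f=wgrab('w3')
cv2.imwrite('pics/s3.png',env.grab_frame('side')[100:220,235:345,::-1].repeat(4,0).repeat(4,1))
```

```text
[ 473.04419032 -167.47232241  226.19270191] [1.79966320e+02 2.03877232e-03 7.01477269e+01] [ 1.05278429 -0.41944271 -0.23557126] 57.592668815474255 5.925
```

View pics/w3.png

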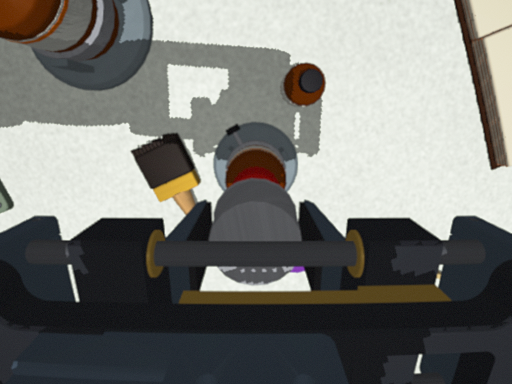

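View pics/s3.png

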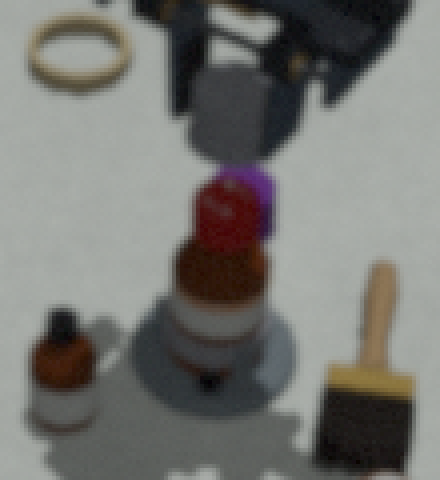

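The cup is in the jaws and straight, and the red cap is revealed at side pixel about (291,155). Carrying the cup to the tray.

Call:
play_rows --pt "3 12 5 0 1" --pt "8 27 0 1 1" --pt "10 33 0 1 1" --pt "10 35 0 2 1" --pt "10 35 0 2 1" --pt "10 35 0 1 1" --pt "10 35 0 1 1" --pt "10 35 -10 1 1" --pt "10 30 -25 1 1" --pt "6 21 -25 1 1" --pt "0 0 -10 0 1" --pt "0 0 0 0 1" --pt "0 0 0 0 1"

```text
time_s: 7.65
ee_pos: [560.3, 130.0, 160.9]
ee_rot: [179.9, -0.0, 81.1]
force: [-0.3, 0.1, -0.3]
gripper_width: 57.9
```

Run:
```python
from h import *
f=wgrab('w4')
```

```text
[560.27852299 130.04280379 160.89306263] [ 1.79920723e+02 -1.78593616e-02  8.10950608e+01] [-0.27785123  0.13835031 -0.27876535] 57.86626105006413 7.65
```

View pics/w4.png

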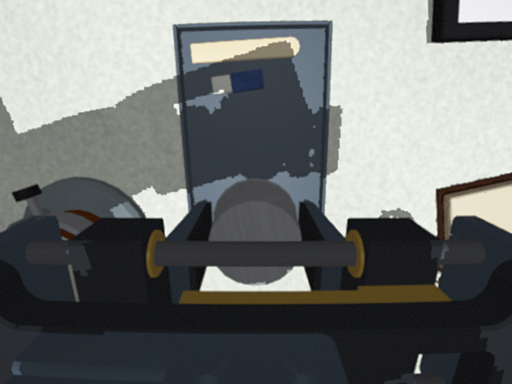

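Run:
```python
from h import *
np.set_printoptions(precision=1,suppress=True)
A=wonz((174.5,24.5),20)[:2];B=wonz((331.5,21),20)[:2]; C=wonz((188,195),20)[:2];D=wonz((325.5,195),20)[:2]
print(A,B,np.linalg.norm(A-B),C,D,np.linalg.norm(C-D))
y=((A+B)/2-(C+D)/2); y/=np.linalg.norm(y); x=(B-A)/np.linalg.norm(B-A)
m=(A+B)/2; print('yaxis',y,'x',x,'target',m-165*y,'centre',m-120*y)
for uv in((212,84),(263,78),(190,52),(298,46)): print(wonz(uv,10)[:2], (wonz(uv,10)[:2]-(m-120*y))@np.c_[x,y])
```

```text
[506.2 298.8] [660.8 277.7] 156.08527788553448 [481.8 123. ] [637.8  98.5] 157.89134086014025
yaxis [0.1 1. ] x [ 1.  -0.1] target [561.7 124.7] centre [567.6 169.3]
[531.1 238.1] [-45.5  63.4]
[586.  235.6] [ 9.2 68.1]
[514.4 273.3] [-66.8  96.1]
[626.7 261.4] [46.2 99.1]
```

Call:
play_rows --pt "1.2 -3 -15 1 1" --pt "0 0 -30 0 1" --pt "0 0 -30 0 1" --pt "0 0 -25 0 1" --pt "0 0 -15 0 1" --pt "0 0 -8 0 1" --pt "0 0 -5 0 1" --pt "0 0 0 0 1" --pt "0 0 0 0 1"

```text
time_s: 8.82
ee_pos: [561.7, 127.7, 32.6]
ee_rot: [179.9, -0.0, 82.1]
force: [0.4, -0.2, -0.9]
gripper_width: 57.7
```

Run:
```python
from h import *
f=wgrab('w5')
cv2.imwrite('pics/s5.png',env.grab_frame('side')[200:340,140:290,::-1].repeat(4,0).repeat(4,1))
```

```text
[561.65197684 127.66805162  32.63392748] [ 1.79921444e+02 -2.68476759e-02  8.21480464e+01] [ 0.36193307 -0.1561077  -0.935666  ] 57.69382195767824 8.825
```

View pics/s5.png

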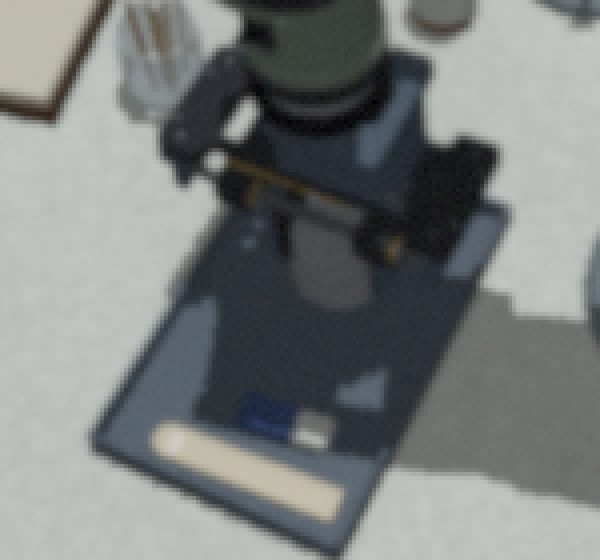

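Call:
play_rows --pt "0 0 -2 0 1" --pt "0 0 -1.5 0 1" --pt "0 0 -1 0 1" --pt "0 0 -1 0 1" --pt "0 0 0 0 1"

```text
time_s: 9.55
ee_pos: [561.1, 127.5, 26.3]
ee_rot: [-180.0, 0.0, 82.1]
force: [0.2, -0.9, -0.4]
gripper_width: 57.3
```

Run:
```python
from h import *
np.set_printoptions(precision=1,suppress=True)
print('swab',onz('scene',(224,276),0),onz('side',(180,222),0), env.state()['force'])
```

```text
swab [729.8  34.1   0. ] [722.1  28.8   0. ] [ 0.2 -0.9 -0.4]
```

Call:
play_rows --pt "0 0 -0.7 0 1" --pt "0 0 0 0 1"

```text
time_s: 9.8
ee_pos: [561.3, 127.6, 26.0]
ee_rot: [180.0, -0.0, 82.1]
force: [-1.1, -0.6, 2.1]
gripper_width: 57.7
```

Call:
play_rows --pt "0 0 -0.7 0 1" --pt "0 0 0 0 1"

```text
time_s: 10.05
ee_pos: [561.3, 127.6, 25.9]
ee_rot: [180.0, -0.0, 82.1]
force: [-1.8, 0.0, 7.4]
gripper_width: 57.6
```

Floor contact is felt at TCP z of about 26, as predicted (7 N). Easing off, then opening.

Call:
play_rows --pt "0 0 0.5 0 1" --pt "0 0 0 0 0.34" --pt "0 0 0 0 0.3" --pt "0 0 0 0 0.2" --pt "0 0 0 0 0.15" --pt "0 0 0 0 0.15"

```text
time_s: 10.8
ee_pos: [561.2, 127.6, 25.5]
ee_rot: [180.0, 0.0, 82.1]
force: [-0.1, -0.3, -0.0]
gripper_width: 77.2
```

Run:
```python
from h import *
f=wgrab('w6')
```

```text
[561.18685707 127.56170587  25.49998873] [1.79998098e+02 1.01906858e-03 8.21461671e+01] [-0.07362277 -0.32883763 -0.03405483] 77.22936075717526 10.8
```

View pics/w6.png

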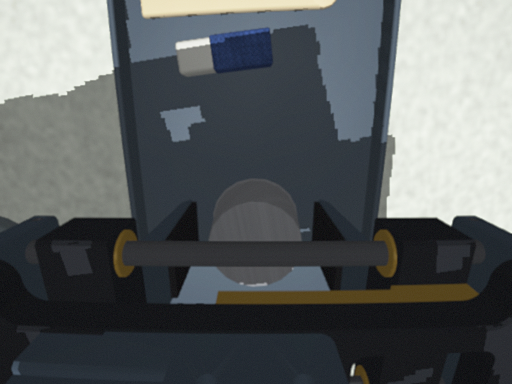

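Released cleanly. Rising and returning to the bottle.

Call:
play_rows --pt "0 0 8 0 0.15" --pt "0 0 20 0 0.1" --pt "0 0 40 0 0" --pt "0 0 50 0 0" --pt "0 0 50 0 0" --pt "-3 -10 40 0 0" --pt "-8 -25 10 -2 0" --pt "-10 -35 0 -5 0" --pt "-10 -35 0 -5 0" --pt "-10 -35 0 -5 0" --pt "-10 -35 0 -5 0" --pt "-10 -35 0 -5 0" --pt "-10 -35 0 -5 0" --pt "-12 -30 -5 -3 0" --pt "-8 -15 -10 -2 0" --pt "-7 -5 -10 0 0" --pt "0 0 0 0 0" --pt "0 0 0 0 0"

```text
time_s: 13.1
ee_pos: [463.6, -166.8, 218.7]
ee_rot: [180.0, -0.0, 45.2]
force: [-0.1, -0.5, 0.1]
gripper_width: 91.1
```

Run:
```python
from h import *
np.set_printoptions(precision=1,suppress=True)
f=wgrab('w7')[:,:,::-1].copy()
x0,y0,k=190,120,4
c=cv2.resize(f[y0:y0+130,x0:x0+140],None,fx=k,fy=k,interpolation=cv2.INTER_CUBIC)
th=np.linspace(0,2*np.pi,73)
for r,z,col in((22.5,154,(0,255,255)),(22.5,126,(0,255,0)),(60,6,(255,0,0))):
    uv=(wproj(np.c_[473.2+r*np.cos(th),-167.4+r*np.sin(th),np.full(73,z)])-[x0,y0]+.5)*k
    cv2.polylines(c,[uv.astype(np.int32)],True,col,1)
cv2.imwrite('pics/w7c.png',c)
sc=env.grab_frame('scene')[:,:,::-1]; sd=env.grab_frame('side')[:,:,::-1]
cv2.imwrite('pics/tray7.png',np.hstack([cv2.resize(sc[225:325,250:370],(400,333)),cv2.resize(sd[225:340,155:275],(350,333))]))
cv2.imwrite('pics/s7.png',sd)
```

```text
[ 463.6 -166.8  218.7] [180.   -0.   45.2] [-0.1 -0.5  0.1] 91.111781112848 13.1
```

View pics/w7c.png

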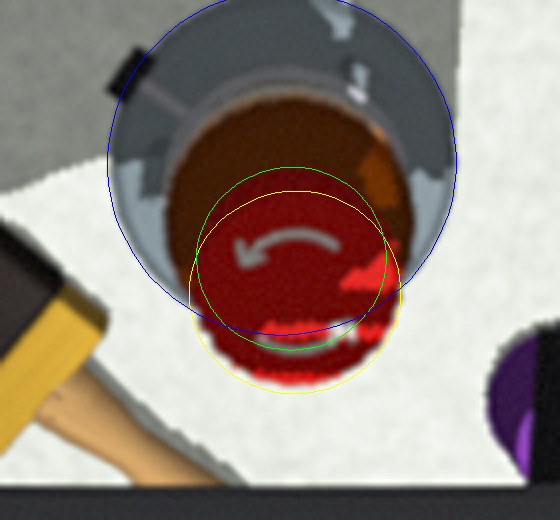

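View pics/tray7.png

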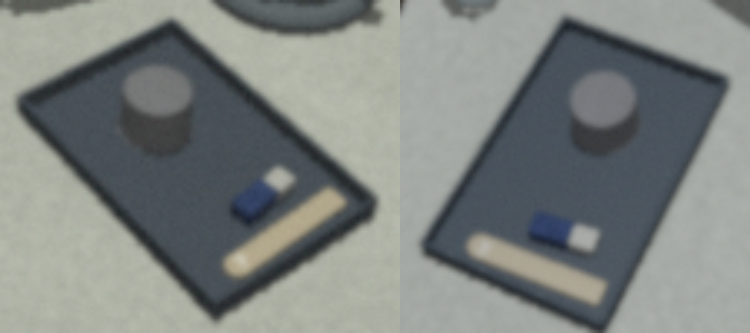

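View pics/s7.png

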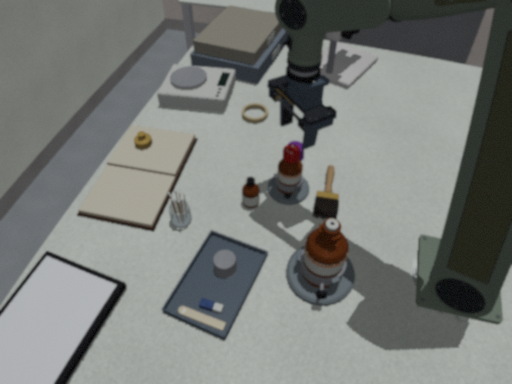

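Tray picture: the cup stands mouth down in the free part of the tray, and the folder and eraser are unmoved. Wrist crop: the red cap top, with its anticlockwise arrow, is centred near crop (301,290), about 1 mm off my prediction, so the axis is at about (474, -167.5). Descending on the cap.

Call:
play_rows --pt "5 0 0 0 0" --pt "5.4 -0.7 -15 0 0" --pt "0 0 -25 0 0" --pt "0 0 -20 0 0" --pt "0 0 -12 0 0" --pt "0 0 -8 0 0.2" --pt "0 0 0 0 0.3" --pt "0 0 0 0 0.4" --pt "0 0 0 0 0.4" --newtons 45

```text
time_s: 14.38
ee_pos: [474.0, -168.3, 139.2]
ee_rot: [179.9, -0.0, 45.1]
force: [0.2, -0.4, -0.1]
gripper_width: 55.9
```

Run:
```python
from h import *
f=wgrab('w8')[:,:,::-1]
sd=env.grab_frame('side')[:,:,::-1]
cv2.imwrite('pics/c8.png',np.hstack([cv2.resize(f[130:310,150:360],(420,360)),cv2.resize(sd[110:210,240:340],(360,360))]))
```

```text
[ 473.99431955 -168.29515639  139.20102249] [ 1.79920444e+02 -3.42309556e-02  4.51439162e+01] [ 0.1736573  -0.39821294 -0.05628326] 55.90208545373306 14.375
```

View pics/c8.png

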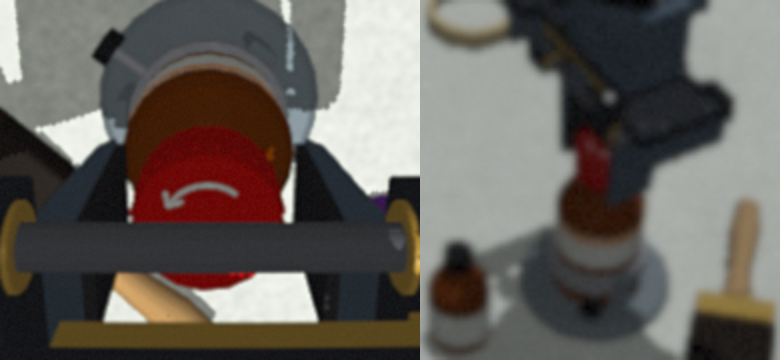

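The cap (crop column about 210) is centred between the pads. Closing at 45 N.

Call:
play_rows --pt "0 0 0 0 0.5" --pt "0 0 0 0 1" --pt "0 0 0 0 1" --pt "0 0 0 0 1" --pt "0 0 0 0 1" --newtons 45

```text
time_s: 15.1
ee_pos: [473.4, -167.9, 138.7]
ee_rot: [-180.0, 0.0, 45.1]
force: [-1.8, 2.5, 4.8]
gripper_width: 44.6
```

Call:
play_rows --pt "-0.4 0.4 -1 0 1" --pt "0 0 -1 0 1" --pt "0 0 -1 0 1" --pt "0 0 -1 0 1" --pt "0 0 0 0 1"

```text
time_s: 15.72
ee_pos: [473.4, -167.9, 135.1]
ee_rot: [179.9, -0.0, 45.1]
force: [-2.7, 2.0, 7.1]
gripper_width: 44.3
```

Call:
play_rows --pt "0 0 -1 0 1" --pt "0 0 -1 0 1" --pt "0 0 -0.5 0 1" --pt "0 0 0 0 1"

```text
time_s: 16.23
ee_pos: [473.4, -167.9, 133.1]
ee_rot: [179.9, -0.0, 45.2]
force: [-3.2, 2.1, 10.2]
gripper_width: 44.4
```

Call:
play_rows --pt "0 0 -0.6 0 1" --pt "0 0 0 0 1"

```text
time_s: 16.48
ee_pos: [473.4, -167.9, 133.1]
ee_rot: [179.9, -0.0, 45.1]
force: [-4.2, 2.1, 13.9]
gripper_width: 44.5
```

Hard stop reached after 5.6 mm of travel. Adding a little preload, then twisting anticlockwise.

Call:
play_rows --pt "0 0 -0.5 0 1" --pt "0 0 0 3 1" --pt "0 0 0 5 1" --pt "0 0 0 5 1" --pt "0 0 0 5 1" --pt "0 0 0 0 1"

```text
time_s: 17.23
ee_pos: [474.9, -167.8, 133.2]
ee_rot: [179.7, -0.1, 63.1]
force: [-1.1, 3.0, 14.8]
gripper_width: 44.2
```

Run:
```python
from h import *
print(env.state()['torque'])
f=wgrab('w9')[:,:,::-1]
cv2.imwrite('pics/c9.png',cv2.resize(f[130:310,150:360],(420,360)))
```

```text
[0.60231392 0.4707383  0.03382467]
[ 474.93244505 -167.82108985  133.15431852] [ 1.79732567e+02 -9.57701153e-02  6.31483667e+01] [-1.115282    3.0498045  14.81113101] 44.167744060771774 17.225
```

View pics/c9.png

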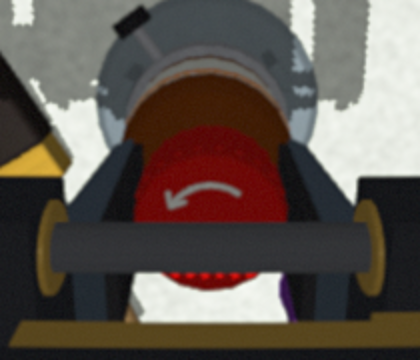

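The arrow is fixed relative to the gripper while the thumbscrew has moved in the view, so the cap turns with the jaws. Continuing to 60 degrees.

Call:
play_rows --pt "0 0 -0.2 4 1" --pt "0 0 0 5 1" --pt "0 0 0 5 1" --pt "0 0 0 5 1" --pt "0 0 0 5 1" --pt "0 0 0 0 1"

```text
time_s: 18.02
ee_pos: [474.9, -167.9, 133.1]
ee_rot: [179.7, 0.0, 87.2]
force: [-1.5, 3.3, 15.3]
gripper_width: 44.7
```

Call:
play_rows --pt "0 0 0 5 1" --pt "0 0 0 5 1" --pt "0 0 0 5 1" --pt "0 0 0 3 1" --pt "0 0 0 0 1"

```text
time_s: 18.65
ee_pos: [475.3, -167.8, 133.2]
ee_rot: [179.7, 0.1, 105.1]
force: [-0.9, 4.7, 14.8]
gripper_width: 44.2
```

Run:
```python
from h import *
print(env.state()['torque'])
f=wgrab('w10')[:,:,::-1]
cv2.imwrite('pics/c10.png',cv2.resize(f[130:310,150:360],(420,360)))
```

```text
[0.64783288 0.38219652 0.01074886]
[ 475.26291319 -167.75023058  133.1601157 ] [1.79692117e+02 1.14846719e-01 1.05130143e+02] [-0.87103038  4.68955517 14.75079451] 44.21734603995143 18.65
```

View pics/c10.png

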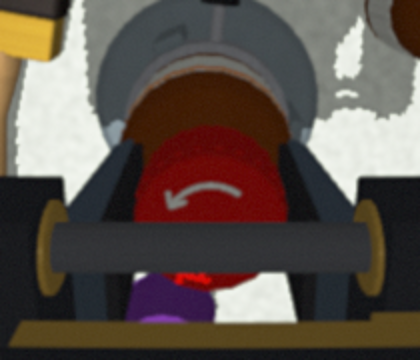

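The cap has turned 60 degrees (yaw 45.1 to 105.1) with the jaws, still pressed at 15 N. Lifting.

Call:
play_rows --pt "0 0 1.5 0 1" --pt "0 0 2 0 1" --pt "0 0 2 0 1" --pt "0 0 3 0 1" --pt "0 0 3 0 1" --pt "0 0 0 0 1"

```text
time_s: 19.45
ee_pos: [473.0, -167.9, 142.0]
ee_rot: [-180.0, 0.0, 105.1]
force: [1.0, -0.4, 0.5]
gripper_width: 44.9
```

Call:
play_rows --pt "0 0 5 0 1" --pt "0 0 8 0 1" --pt "0 0 12 0 1" --pt "0 0 20 0 1" --pt "0 0 20 0 1" --pt "0 0 20 0 1" --pt "0 0 15 0 1" --pt "0 0 10 0 1" --pt "0 0 5 0 1" --pt "0 0 0 0 1" --pt "0 0 0 0 1" --pt "0 0 0 0 1"

```text
time_s: 20.95
ee_pos: [473.0, -167.7, 256.7]
ee_rot: [-179.9, -0.0, 105.1]
force: [0.2, 0.3, 0.3]
gripper_width: 44.5
```

Run:
```python
from h import *
f=wgrab('w11')[:,:,::-1]
sc=env.grab_frame('scene')[:,:,::-1]; sd=env.grab_frame('side')[:,:,::-1]
cv2.imwrite('pics/c11.png',np.hstack([cv2.resize(f[130:310,150:360],(420,360)),cv2.resize(sd[90:210,240:340],(300,360))]))
cv2.imwrite('pics/s11.png',sc);cv2.imwrite('pics/sd11.png',sd)
```

```text
[ 472.9514317  -167.66032303  256.71986251] [-1.79949814e+02 -3.95233770e-02  1.05146485e+02] [0.21096924 0.27860449 0.32029111] 44.52354618742331 20.95
```

View pics/c11.png

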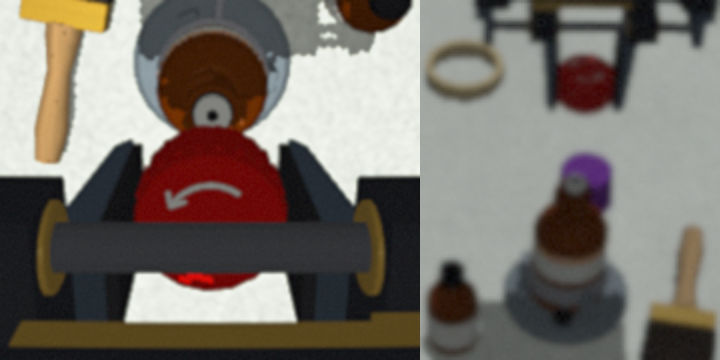

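View pics/s11.png

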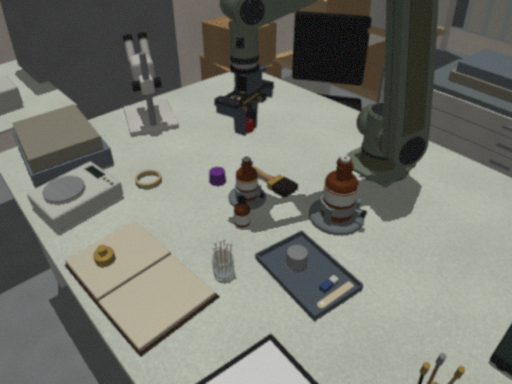

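View pics/sd11.png

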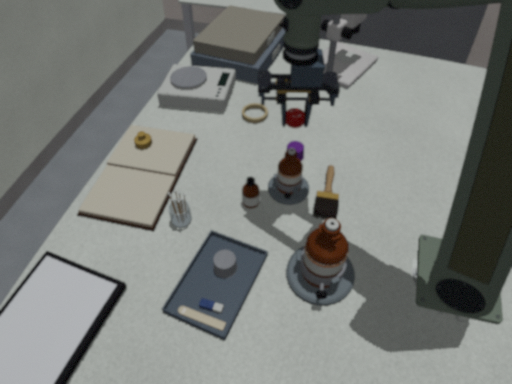

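The cap is in the jaws at side pixel (294,117), level, with the bare bottle mouth below at (291,151). Its rim is about 100 mm above the mouth. The cup stands in the tray at scene (297,258), and the bystanders are in place.

```bash
python3 -c "
from workcell import env
print(env.job_done())"
```

```text
the job is handed in; nothing more can be done
None
```

The job is done and handed in at about 21 s of the 59 s allowed; no verdict is reported.

- **Cup:** I lifted the steel cup straight off the small stand's bottle and set it mouth down on the tray floor. Contact force there peaked at about 7 N. The tray pictures after release show it upright in the free part, with the folder and eraser unmoved.
- **Cap:** I gripped the cap at 45 N and pressed it 5.6 mm to its stop with about 15 N. I then turned it 60° anticlockwise, and the wrist pictures showed it turning with the jaws. It came up freely, with about 0.5 N measured just after release.
- **Last checks:** The cap is still held, with the opening at 44.5 mm and the tool vertical to within 0.1°. Its rim is about 100 mm above the bare bottle mouth. By eye, the brush, stock bottle, swabs and tape are where they were.
- **Disagreements:** The fixed cameras' first tray position differed from the wrist camera's by a few millimetres, and I placed the cup between the two. The cup and cap positions agreed between cameras to within 1 to 2.5 mm. The tool drifted about 1.5 mm sideways while twisting, with side forces under 5 N.

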